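# Snap the yellow cap onto the spice canister and keep it pressed

## Task

Pick up the yellow snap cap from the wooden board and press it straight down onto the neck of the yellow canister in the blue sprung stand until it clicks fully home. Keep pressing firmly on the cap after the click, so that the canister stays pushed well down on its spring, and finish like that: still pressing, not letting go. Leave the red and the green cap where they are.

Things in the scene. Friction and masses are not known exactly. Their poses are not given: they have to be found in the camera images.
- cap_yellow: yellow snap cap, open side down on the board. Origin: centre of its underside; z up. Round skirt 48 mm across, 25 mm high with a flat top; on it a round grip knob 32 mm across, from 25 to 52 mm. Inside: a lip with a 31 mm hole over the lowest 3 mm, then a 36.6 mm cavity up to 21 mm. About 60 g. Hold it by the knob; fingertips on the flat top of the skirt can push it down.
- cap_red: red cap of the same outer shape on the same board; origin at the centre of its underside. Must stay where it is.
- cap_green: green cap of the same outer shape on the same board; origin at the centre of its underside. Must stay where it is.
- board: fixed light wooden board 120 x 300 x 16 mm (x, y, z), origin at the centre of its underside; the three caps stand in any order in a row along its y axis, 95 mm apart (each up to 20 mm to either side of the middle line), on its top 16 mm up.
- seat (a point): centre of the flat shoulder (56 mm across) on top of the yellow canister (66 mm across), at the foot of its neck; z up. 105 mm above the table, less when pushed down. The neck is 28 mm across, straight for 12 mm, then tapers to 16 mm across at 18 mm up. Home, the cap's underside lies on this shoulder: its origin and this point coincide, at any yaw.
- jar (a joint): how far the canister is pushed down on the stand's spring, m: 0 free, 0.016 at the stop. It yields from about 1.5 N on and takes 1.5 N more per mm, so it also gives way before the click and springs back at it. The stand is fixed: a blue base 110 x 110 mm with four corner pins reaching 50 mm above the table.
- catch (a point): on the neck's axis, 7.7 mm above the seat, amid four sprung brass beads that stand out 3.5 mm from the neck. The cap's lip meets them with its underside about 12 mm above the seat; there the push rises to some 9 to 15 N while the canister sinks, then drops suddenly (the click) as the lip passes and the cap goes home.
Not all that is in view belongs to the job. What is shaped like the part that bears seat but purple is not meant.

How it is judged:
On the way, in this order (a step that is already met when the one before it is completed fails the run):
1. the yellow cap is lifted clear of the board in the gripper (height (world z) of cap_yellow above 0.04 m and contact force between the fingers and cap_yellow above 0.5 N), for 0.1 s.
2. the yellow cap has clicked home on the neck (z of cap_yellow in the frame of seat between -0.003 and 0.002 m and horizontal distance between cap_yellow and seat below 0.004 m), for 0.2 s.
At the end, for the whole second after the job is handed in: The yellow cap is home on the canister (underside within 2 mm of the shoulder, 4 mm of its centre, tilt under 0.1 rad), at rest, the fingers still pressing on it with the canister over 3 mm down on its spring, through the last second; red and green caps within 20 mm of their start (all of step 2 and angle between cap_yellow's own z axis and vertical below 0.1 rad and value of joint jar above 0.003 m and contact force between the fingers and cap_yellow above 3 N and linear speed of cap_yellow below 0.02 m/s and distance of each of cap_red, cap_green from where it was at the start of the episode below 0.02 m); the arm keeps its last pose, push and grip.
It fails at once if the red or the green cap is disturbed (moved more than 30 mm) (distance of any of cap_red, cap_green from where it was at the start of the episode above 0.03 m).
It also fails if it takes over 45 s, if anything falls off the work surface, if the arm or the gripper's body presses on something with over 40 N, if the wrist force passes 120 N, or if a joint passes its speed limit or range.

## Robot

A 6-joint arm with a two-finger parallel gripper is mounted at the origin on the work surface. World frame = base frame: x ahead of the robot, y to its left, z up, the work surface at z = 0. Lengths are in m, angles in rad, forces in N, time in s.
With the tool pointing down it reaches from about 0.4 to 0.925 m from the base axis. Payload 3.4 kg.
Tool frame: the origin (TCP) lies at the very end of the fingers, on their centre line; the grasp point (between the pads) lies 19 mm behind it (arm.grip_point_offset is the distance from the TCP to the grasp point, in m); z points along the fingers, y is the line along which they close (so a half turn about z gives the same grasp; the last joint's range is limited). The gripper opens to 85 mm and grips with 20 to 120 N. Pads are 22 mm wide; open, the fingers measure 114 mm over their backs; the gripper's body (76 mm by 85 mm) begins 54 mm behind the grasp point. The pads swing forward as they close: fully open they stand 13 mm farther back than shut.
Start: joints at [1.254, 0.307, 1.506, -0, 1.328, -0.073], TCP at [0.138, 0.558, 0.231] pointing down, gripper open.
Joint ranges: [-3.12, 3.12], [-1.05, 2.28], [0.14, 2.33], [-1.42, 4.57], [0.1, 2.73], [-2.68, 2.68]. Speed limits (rad/s): [2.57, 2.57, 3.14, 3.14, 3.14, 3.14].

## Interface

Orientations are given as a unit quaternion [w, x, y, z].
In Python, from cell import arm, cams gives the robot as it stands. The module is installed in compiled form; this text tells all that it offers.
- The arm moves only by the shell command python3 -m inch 'ROWS' [FORCE]. ROWS is JSON, a list of rows, each an object with "turn": the turn, a rotation vector about the tool's x, y, z in rad, a list of three; "dp": the shift along the tool's x, y, z in m, a list of three; "grip": the opening, from 0 (shut) to 1 (fully open). A call has 1 to 10 rows; each row shifts and turns the commanded pose from where the row before left it, along the tool's axes as they then stand; what a row does not reach is not made up. A row lasts 1/10 s, in which the tool goes at most 50 mm and 8.59 degrees, less where a joint would pass 70% of its speed; a pose out of reach is approached as far as the arm can. A call is refused whole if a number of a shift passes 0.05 or a number of a turn 0.15, either way. A call with a gripper value outside its range is refused whole. The fingers move at their own pace and stop on an object; FORCE is the grip in N (left out, the last holds). Time passes only in rows, so rows that do not move let the fingers close. It gives the time, the measured TCP pose, the force, the opening and the grip force at its end, in the units of the state.
- arm.read_state(): the state, without advancing time (a new reading comes with each control period).
- cams.read_camera(name): name is "scene" or "top"; returns the picture (420x560x3 uint8, red, green, blue); there is no depth.
- cams.calibration(name): a dict with "mtx" (3x3 intrinsics, pixels), "rvec" (rotation vector, rad) and "tvec" (3), from world to camera coordinates, as OpenCV has them. Camera axes: x right, y down, z forward; pixel columns grow to the right and rows downward; lengths in m; the calibration is good to about 2 mm. A picture is of the moment at which its call begins. calibration takes no time and is no camera call.
- arm.finish_job(): hands the job in; it is judged then, once.
The state is a dict: "time_s": time; "q": joint angles; "joint_vel": joint speeds; "tau": joint torques, N m; "tool_pos": TCP position; "eef_rot": TCP orientation; "ft_force": force on the tool from outside, world axes, zero at the start; "ft_torque": the same for the moment, N m; "opening": finger opening in m; "grasp_force": force on a finger pad.
Only numpy, scipy, OpenCV 4.12 (cv2) and the standard library are available. Lean on these libraries where they do the work, as an engineer would, in place of code of your own. Each camera call takes 0.05 s, during which the arm holds its last target. There are 200 camera calls.

## Working session

There is one attempt and no reset: what is moved stays moved. The work goes in short steps, Python scripts to look and compute and a shell command to move; the robot and the scene stay as the last step left them, time stands still between calls to the robot, and variables do not carry over. Pictures are saved under pics/ and viewed, at most 10 in all, crops included, and the job is handed in when it is done.

```bash
mkdir -p pics; python3 - <<'E'
from cell import arm,cams
import cv2,numpy as np
for n in("scene","top"):
    im=cams.read_camera(n); cv2.imwrite(f"pics/{n}0.png",im[:,:,::-1]); np.save(f"pics/{n}0.npy",im)
    c=cams.calibration(n); R=cv2.Rodrigues(np.array(c["rvec"],float))[0]
    print(n,np.round(c["mtx"],1).tolist(),(-R.T@np.array(c["tvec"]).ravel()).round(3),R.round(2).tolist())
s=arm.read_state();print({k:np.round(v,3).tolist() for k,v in s.items()})
E
```

```text
scene [[422.6, 0.0, 285.1], [0.0, 422.6, 216.5], [0.0, 0.0, 1.0]] [ 1.099 -0.356  0.949] [[0.51, 0.86, 0.02], [0.67, -0.39, -0.63], [-0.54, 0.34, -0.77]]
top [[387.8, 0.0, 282.6], [0.0, 387.8, 202.5], [0.0, 0.0, 1.0]] [0.331 0.036 1.082] [[-0.03, -1.0, 0.01], [-0.98, 0.03, -0.18], [0.18, -0.01, -0.98]]
{'time_s': 0.1, 'q': [1.255, 0.308, 1.508, 0.0, 1.328, -0.073], 'joint_vel': [0.001, -0.003, -0.003, 0.0, -0.0, 0.0], 'tau': [0.0, -45.853, -25.261, -0.0, 0.006, -0.0], 'tool_pos': [0.138, 0.558, 0.23], 'eef_rot': [-0.0, 0.121, 0.993, -0.001], 'ft_force': [-0.011, -0.389, 0.712], 'ft_torque': [0.003, -0.017, 0.022], 'grasp_force': 0.0, 'opening': 0.085}
```

View pics/scene0.png

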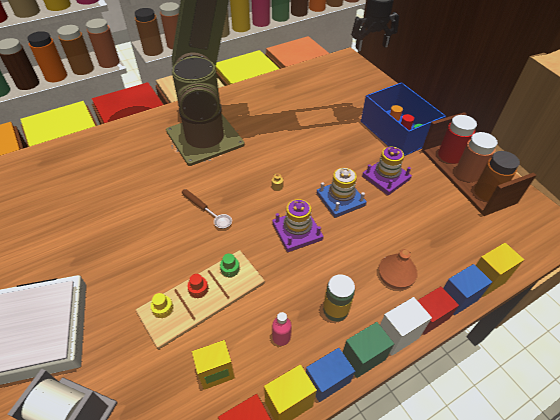

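View pics/top0.png

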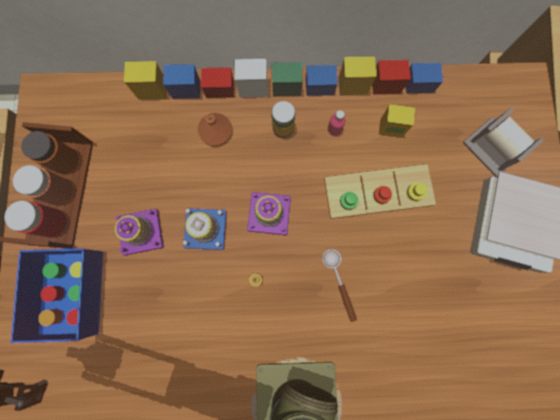

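The scene view shows three candidate stands: purple at (298,225), blue at (343,187), purple at (388,170). In the top view these are (268,212), (203,228) and (135,232). Only the blue one fits; the purple ones are decoys. The yellow cap is at scene (160,303), top (418,190), with red and green beside it. I'll confirm both with one crop and measure.

```bash
cat >h.py <<'E'
import cv2,numpy as np
from cell import arm,cams
def ray(n,uv):
    c=cams.calibration(n); R=cv2.Rodrigues(np.array(c["rvec"],float))[0]
    p=cv2.undistortPoints(np.array([[uv]],float),np.array(c["mtx"]),None).ravel()
    return -R.T@np.array(c["tvec"]).ravel(), R.T@np.array([p[0],p[1],1])
def plane(n,uv,z):
    o,d=ray(n,uv); return o+d*(z-o[2])/d[2]
def tri(a,b):
    (o1,d1),(o2,d2)=ray("scene",a),ray("top",b)
    t=np.linalg.lstsq(np.c_[d1,-d2],o2-o1,rcond=None)[0]
    p,q=o1+t[0]*d1,o2+t[1]*d2; return (p+q)/2,np.linalg.norm(p-q)
def proj(n,P):
    c=cams.calibration(n); return cv2.projectPoints(np.array([P],float),np.array(c["rvec"],float),np.array(c["tvec"],float),np.array(c["mtx"]),None)[0].ravel()
def blobs(im,lo,hi,box,amin=8):
    x0,y0,x1,y1=box; m=cv2.inRange(cv2.cvtColor(im,cv2.COLOR_RGB2HSV),lo,hi)[y0:y1,x0:x1]
    k,l,s,c=cv2.connectedComponentsWithStats(m)
    return [(int(s[i,4]),(c[i]+[x0,y0]).round(1).tolist(),(s[i,:4]+[x0,y0,0,0]).tolist()) for i in range(1,k) if s[i,4]>=amin]
E
python3 - <<'E'
from h import *
S,T=np.load("pics/scene0.npy"),np.load("pics/top0.npy")
for nm,lo,hi in(("yel",(24,170,120),(34,255,255)),("red",(0,180,80),(8,255,255)),("grn",(50,150,60),(80,255,255))):
    print(nm,blobs(S,lo,hi,(135,245,265,345)),blobs(T,lo,hi,(325,165,435,215)))
print("blue",blobs(S,(100,100,60),(125,255,255),(312,160,372,218)),blobs(T,(100,100,60),(125,255,255),(178,203,232,255)))
f=lambda im,x,y,w,h:cv2.resize(im[y:y+h,x:x+w],(400,300),interpolation=cv2.INTER_CUBIC)
o=np.vstack([np.hstack([f(S,310,155,68,51),f(T,170,203,68,51)]),np.hstack([f(S,135,275,68,51),f(T,380,165,68,51)])])
cv2.imwrite("pics/crop0.png",o[:,:,::-1])
E
```

```text
yel [(272, [160.4, 302.9], [151, 293, 21, 22]), (42, [220.0, 342.7], [212, 340, 14, 5])] []
red [(323, [196.8, 285.6], [188, 274, 20, 24])] []
grn [(9, [228.0, 254.6], [224, 254, 9, 3])] []
blue [(468, [339.8, 200.6], [317, 185, 49, 29])] [(532, [209.5, 232.5], [185, 210, 41, 39])]
```

View pics/crop0.png

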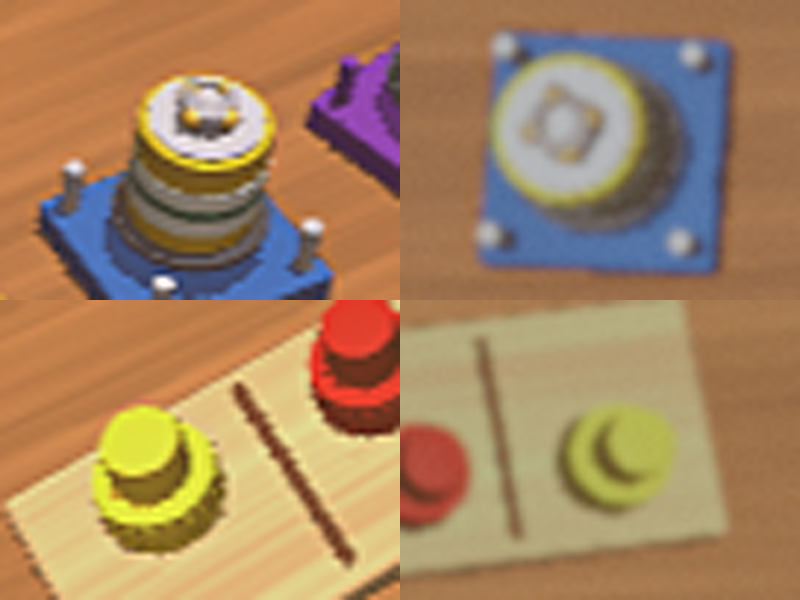

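The crop confirms it: the blue stand (scene (345,175), top (198.6,225)) bears the yellow-rimmed canister with white shoulder and four brass beads. The yellow cap's knob top is at scene (159,299), top (420.8,189.8). Red and green lie beyond it.

```bash
python3 - <<'E'
from h import *
P=lambda n,p:print(n,np.round(p[0],4),round(p[1],4))
P("knobtop",tri((158.6,298.5),(420.3,189.3)))
P("shoulder",tri((344.5,174.9),(198.1,224.8)))
print("plane", [plane(*a).round(4) for a in(("scene",(158.6,298.5),.068),("top",(420.3,189.3),.068),("scene",(344.5,174.9),.105),("top",(198.1,224.8),.105))])
# pins' tops (z .05): top crop
pc=lambda x,y:(170+(x-400)/5.882-.5,203+y/5.882-.5)
pins=np.array([plane("top",pc(*p),.05) for p in((505,47),(692,55),(490,236),(680,243))])
print("pins",pins.round(4).tolist(),pins.mean(0).round(4))
T=np.load("pics/top0.npy"); 
for nm,p in(("red",(384,195)),("grn",(350,201))): print(nm,plane("top",p,.05).round(3))
print("hsv",cv2.cvtColor(T,cv2.COLOR_RGB2HSV)[[189,194],[420,414]])
E
```

```text
knobtop [ 0.5473 -0.3516  0.062 ] 0.0013
shoulder [0.4621 0.2382 0.0997] 0.002
plane [array([ 0.5506, -0.3523,  0.068 ]), array([ 0.5463, -0.3487,  0.068 ]), array([0.4658, 0.2335, 0.105 ]), array([0.4618, 0.238 , 0.105 ])]
pins [[0.5088, 0.2787, 0.05], [0.5027, 0.1933, 0.05], [0.4226, 0.2841, 0.05], [0.417, 0.1986, 0.05]] [0.4628 0.2386 0.05  ]
red [ 0.537 -0.255  0.05 ]
grn [ 0.523 -0.161  0.05 ]
hsv [[ 31 135 185]
 [ 29 147 142]]
```

```bash
python3 -m inch '[{"dp":[-0.039,-0.023,0],"turn":[0,0,0],"grip":0.7},{"dp":[-0.039,-0.023,0],"turn":[0,0,0],"grip":0.7},{"dp":[-0.039,-0.023,0],"turn":[0,0,0],"grip":0.7},{"dp":[-0.039,-0.023,0],"turn":[0,0,0],"grip":0.7},{"dp":[-0.039,-0.023,0],"turn":[0,0,0],"grip":0.7},{"dp":[-0.039,-0.023,0],"turn":[0,0,0],"grip":0.7},{"dp":[-0.039,-0.023,0],"turn":[0,0,0],"grip":0.7},{"dp":[-0.039,-0.023,0],"turn":[0,0,0],"grip":0.7},{"dp":[-0.039,-0.023,0],"turn":[0,0,0],"grip":0.7},{"dp":[-0.039,-0.023,0],"turn":[0,0,0],"grip":0.7}]' 60
python3 -m inch '[{"dp":[-0.016,-0.04,0],"turn":[0,0,0],"grip":0.7},{"dp":[-0.016,-0.04,0],"turn":[0,0,0],"grip":0.7},{"dp":[-0.016,-0.04,0],"turn":[0,0,0],"grip":0.7},{"dp":[-0.016,-0.04,0],"turn":[0,0,0],"grip":0.7},{"dp":[-0.016,-0.04,0],"turn":[0,0,0],"grip":0.7},{"dp":[-0.016,-0.04,0],"turn":[0,0,0],"grip":0.7},{"dp":[-0.016,-0.04,0],"turn":[0,0,0],"grip":0.7},{"dp":[-0.016,-0.04,0],"turn":[0,0,0],"grip":0.7},{"dp":[-0.016,-0.04,0],"turn":[0,0,0],"grip":0.7},{"dp":[-0.016,-0.04,0],"turn":[0,0,0],"grip":0.7}]'
```

```text
time_s: 1.1
tool_pos: [0.4623, 0.2395, 0.231]
eef_rot: [-0.0, 0.121, 0.993, -0.0]
ft_force: [0.4, 0.8, -0.7]
opening: 0.0599
grasp_force: 0.0
time_s: 2.1
tool_pos: [0.5203, -0.1873, 0.2309]
eef_rot: [-0.0, 0.121, 0.993, 0.0]
ft_force: [0.8, 0.9, 0.1]
opening: 0.0597
grasp_force: 0.0
```

```bash
python3 -m inch '[{"dp":[-0.013,-0.03,0.01],"turn":[0,0,0],"grip":0.7},{"dp":[-0.013,-0.03,0.02],"turn":[0,0,0],"grip":0.7},{"dp":[-0.013,-0.03,0.025],"turn":[0,0,0],"grip":0.7},{"dp":[-0.013,-0.03,0.025],"turn":[0,0,0],"grip":0.7},{"dp":[-0.013,-0.03,0.03],"turn":[0,0,0],"grip":0.7},{"dp":[0,0,0],"turn":[0,0,0],"grip":0.7},{"dp":[0,0,0],"turn":[0,0,0],"grip":0.7}]'
python3 - <<'E'
from h import *
S,T=cams.read_camera("scene"),cams.read_camera("top")
f=lambda im,x,y:cv2.resize(im[y:y+90,x:x+90],(400,400),interpolation=cv2.INTER_CUBIC)
cv2.imwrite("pics/pre.png",np.hstack([f(S,115,230),f(T,370,130)])[:,:,::-1])
print(arm.read_state()["tool_pos"])
E
```

```text
time_s: 2.8
tool_pos: [0.5466, -0.3467, 0.1194]
eef_rot: [-0.002, 0.122, 0.993, 0.001]
ft_force: [-0.2, 0.3, 0.6]
opening: 0.0596
grasp_force: 0.0
[ 0.54770381 -0.34612055  0.12169446]
```

View pics/pre.png

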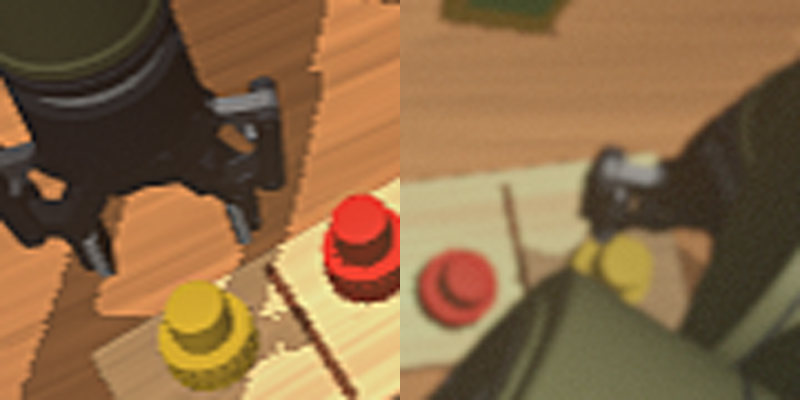

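The picture shows the fingers straddling the yellow knob (scene crop (197,308), fingertips (105,270)/(245,240)), clear of red. I'll descend and close.

```bash
python3 -m inch '[{"dp":[-0.001,-0.003,0.02],"turn":[0,0,0],"grip":0.7},{"dp":[0,0,0.03],"turn":[0,0,0],"grip":0.7},{"dp":[0,0,0.015],"turn":[0,0,0],"grip":0.7},{"dp":[0,0,0.01],"turn":[0,0,0],"grip":0.7},{"dp":[0,0,0],"turn":[0,0,0],"grip":0.7},{"dp":[0,0,0],"turn":[0,0,0],"grip":0.7}]' 
python3 -m inch '[{"dp":[0,0,0],"turn":[0,0,0],"grip":0.45},{"dp":[0,0,0],"turn":[0,0,0],"grip":0.3},{"dp":[0,0,0],"turn":[0,0,0],"grip":0.2},{"dp":[0,0,0],"turn":[0,0,0],"grip":0},{"dp":[0,0,0],"turn":[0,0,0],"grip":0}]' 40
```

```text
time_s: 3.5
tool_pos: [0.5488, -0.3499, 0.0476]
eef_rot: [0.001, 0.121, 0.993, -0.0]
ft_force: [0.0, 0.2, -0.5]
opening: 0.0597
grasp_force: 0.0
time_s: 4.0
tool_pos: [0.5488, -0.3505, 0.0478]
eef_rot: [0.001, 0.121, 0.993, -0.001]
ft_force: [-0.6, 1.3, 6.1]
opening: 0.0304
grasp_force: 39.8
```

```bash
python3 -m inch '[{"dp":[0,0,0],"turn":[0,0,0],"grip":0.46},{"dp":[0,0,0],"turn":[0,0,0],"grip":0.46},{"dp":[0,0,0.002],"turn":[0,0,0],"grip":0.46},{"dp":[0,0,0.001],"turn":[0,0,0],"grip":0.46},{"dp":[0,0,0],"turn":[0,0,0],"grip":0.46}]'
python3 -m inch '[{"dp":[0,0,0.002],"turn":[0,0,0],"grip":0.46},{"dp":[0,0,0],"turn":[0,0,0],"grip":0.46}]'
```

```text
time_s: 4.5
tool_pos: [0.5476, -0.3498, 0.0427]
eef_rot: [-0.0, 0.121, 0.993, 0.0]
ft_force: [0.1, -0.1, 0.2]
opening: 0.0388
grasp_force: 0.0
time_s: 4.7
tool_pos: [0.5477, -0.3499, 0.0409]
eef_rot: [-0.0, 0.121, 0.993, 0.0]
ft_force: [-0.9, -0.6, -0.2]
opening: 0.0393
grasp_force: 0.0
```

```bash
python3 -m inch '[{"dp":[0,0,0],"turn":[0,0,0],"grip":0.3},{"dp":[0,0,0],"turn":[0,0,0],"grip":0},{"dp":[0,0,0],"turn":[0,0,0],"grip":0},{"dp":[0,0,0],"turn":[0,0,0],"grip":0}]' 70
python3 -m inch '[{"dp":[0,0,-0.01],"turn":[0,0,0],"grip":0},{"dp":[0,0,-0.03],"turn":[0,0,0],"grip":0},{"dp":[0,0,-0.04],"turn":[0,0,0],"grip":0},{"dp":[0,0,-0.04],"turn":[0,0,0],"grip":0},{"dp":[0,0,-0.04],"turn":[0,0,0],"grip":0},{"dp":[0,0,0],"turn":[0,0,0],"grip":0}]'
```

```text
time_s: 5.1
tool_pos: [0.5481, -0.3501, 0.0414]
eef_rot: [0.0, 0.121, 0.993, -0.0]
ft_force: [0.5, -0.1, 0.5]
opening: 0.03
grasp_force: 69.1
time_s: 5.7
tool_pos: [0.5514, -0.3524, 0.2092]
eef_rot: [0.006, 0.121, 0.993, -0.003]
ft_force: [0.1, -0.5, -0.8]
opening: 0.03
grasp_force: 69.2
```

```bash
python3 -m inch '[{"dp":[0.015,0.0367,0],"turn":[0,0,0],"grip":0},{"dp":[0.015,0.0367,0],"turn":[0,0,0],"grip":0},{"dp":[0.015,0.0367,0],"turn":[0,0,0],"grip":0},{"dp":[0.015,0.0367,0],"turn":[0,0,0],"grip":0},{"dp":[0.015,0.0367,0],"turn":[0,0,0],"grip":0},{"dp":[0.015,0.0367,0],"turn":[0,0,0],"grip":0},{"dp":[0.015,0.0367,0],"turn":[0,0,0],"grip":0},{"dp":[0.015,0.0367,0],"turn":[0,0,0],"grip":0},{"dp":[0.015,0.0367,0],"turn":[0,0,0],"grip":0},{"dp":[0.015,0.0367,0],"turn":[0,0,0],"grip":0}]'
python3 -m inch '[{"dp":[0.015,0.0367,0],"turn":[0,0,0],"grip":0},{"dp":[0.015,0.0367,0],"turn":[0,0,0],"grip":0},{"dp":[0.015,0.0367,0],"turn":[0,0,0],"grip":0},{"dp":[0.015,0.0367,0],"turn":[0,0,0],"grip":0},{"dp":[0.015,0.0367,0],"turn":[0,0,0],"grip":0},{"dp":[0,0,0.01],"turn":[0,0,0],"grip":0},{"dp":[0,0,0],"turn":[0,0,0],"grip":0},{"dp":[0,0,0],"turn":[0,0,0],"grip":0}]'
python3 - <<'E'
from h import *
S,T=cams.read_camera("scene"),cams.read_camera("top")
np.save("pics/S1.npy",S);np.save("pics/T1.npy",T)
f=lambda im,x,y:cv2.resize(im[y:y+80,x:x+80],(400,400),interpolation=cv2.INTER_CUBIC)
cv2.imwrite("pics/over.png",np.hstack([f(S,305,130),f(T,160,180)])[:,:,::-1])
print(arm.read_state()["tool_pos"])
E
```

```text
time_s: 6.7
tool_pos: [0.4895, 0.0438, 0.2011]
eef_rot: [-0.0, 0.121, 0.993, -0.0]
ft_force: [1.6, 0.6, -0.1]
opening: 0.0295
grasp_force: 69.3
time_s: 7.5
tool_pos: [0.4612, 0.2375, 0.1907]
eef_rot: [-0.001, 0.121, 0.993, -0.001]
ft_force: [-0.0, -0.4, -0.8]
opening: 0.0298
grasp_force: 69.5
[0.46196339 0.23725474 0.19128951]
```

View pics/over.png

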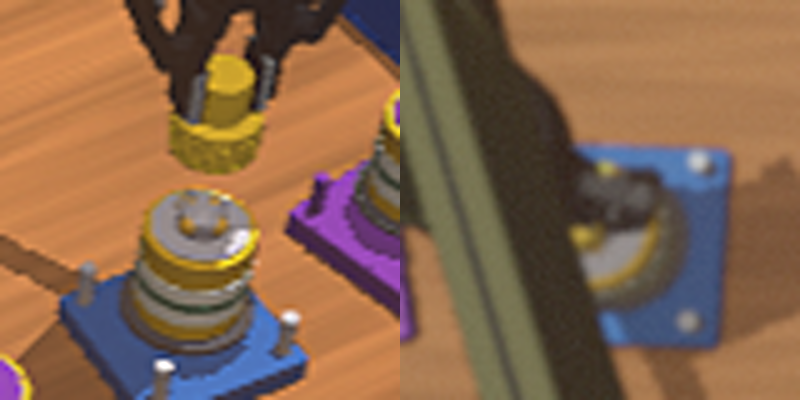

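The scene crop shows the cap held above the canister: skirt about (217,130), knob top about (231,72), shoulder centre about (200,232). I'll compare this with the projections of an upright cap.

```bash
python3 - <<'E'
from h import *
S=np.load("pics/S1.npy");t=arm.read_state()["tool_pos"]
c=lambda P:((proj("scene",P)+.5-[305,130])*5).round(1)
b=t[2]-.0254
circ=lambda x,y,r,z:np.array([c([x+r*np.cos(a),y+r*np.sin(a),z]) for a in np.linspace(0,6.28,60)])
bb=lambda C:np.r_[C.min(0),C.max(0)]
x,y=t[:2]
print("pred base",bb(circ(x,y,.024,b)),"skirt top",bb(circ(x,y,.024,b+.025)),"knobtop",bb(circ(x,y,.016,b+.052)))
print("pred shoulder66 at seat est",bb(circ(.4625,.238,.033,.105)))
m=cv2.inRange(cv2.cvtColor(S,cv2.COLOR_RGB2HSV),(20,140,80),(36,255,255))
for y0 in range(140,186,2):
    u=np.flatnonzero(m[y0,325:365])+325
    if len(u): print(y0,(y0+.5-130)*5,"x",(u[0]-305)*5,(u[-1]+1-305)*5)
E
```

```text
pred base [171.4 110.8 260.  171.3] skirt top [176.8  76.  266.9 136.7] knobtop [198.1  47.  259.3  87.5]
pred shoulder66 at seat est [144.7 180.  261.6 262.7]
142 62.5 x 205 250
144 72.5 x 210 255
146 82.5 x 205 255
148 92.5 x 205 255
150 102.5 x 205 250
152 112.5 x 205 260
154 122.5 x 170 260
156 132.5 x 170 260
158 142.5 x 170 260
160 152.5 x 175 255
162 162.5 x 185 250
164 172.5 x 205 230
168 192.5 x 215 220
170 202.5 x 155 240
172 212.5 x 145 150
174 222.5 x 145 255
176 232.5 x 145 260
178 242.5 x 145 255
180 252.5 x 155 255
182 262.5 x 145 250
184 272.5 x 160 245
```

Cap and canister are offset alike from the predictions (under 1 mm relative), and the cap is upright. I'll lower it.

```bash
python3 -m inch '[{"dp":[0,0.001,0.01],"turn":[0,0,0],"grip":0},{"dp":[0,0,0.015],"turn":[0,0,0],"grip":0},{"dp":[0,0,0.01],"turn":[0,0,0],"grip":0},{"dp":[0,0,0.004],"turn":[0,0,0],"grip":0},{"dp":[0,0,0],"turn":[0,0,0],"grip":0}]' 100
python3 -m inch '[{"dp":[0,0,0.004],"turn":[0,0,0],"grip":0},{"dp":[0,0,0.004],"turn":[0,0,0],"grip":0},{"dp":[0,0,0],"turn":[0,0,0],"grip":0}]'
```

```text
time_s: 8.1
tool_pos: [0.4617, 0.2389, 0.1515]
eef_rot: [-0.001, 0.121, 0.993, -0.0]
ft_force: [-0.1, -0.2, 0.1]
opening: 0.0297
grasp_force: 98.7
time_s: 8.4
tool_pos: [0.4619, 0.2394, 0.144]
eef_rot: [-0.0, 0.121, 0.993, -0.0]
ft_force: [0.6, -0.4, 0.4]
opening: 0.0295
grasp_force: 98.7
```

```bash
python3 -m inch '[{"dp":[0,0,0.003],"turn":[0,0,0],"grip":0},{"dp":[0,0,0.003],"turn":[0,0,0],"grip":0},{"dp":[0,0,0],"turn":[0,0,0],"grip":0}]'
python3 -m inch '[{"dp":[0,0,0.002],"turn":[0,0,0],"grip":0},{"dp":[0,0,0.002],"turn":[0,0,0],"grip":0},{"dp":[0,0,0],"turn":[0,0,0],"grip":0}]'
```

```text
time_s: 8.7
tool_pos: [0.4622, 0.2389, 0.1385]
eef_rot: [0.0, 0.121, 0.993, -0.001]
ft_force: [-0.3, -2.3, 5.8]
opening: 0.0295
grasp_force: 99.7
time_s: 9.0
tool_pos: [0.4627, 0.2393, 0.1352]
eef_rot: [0.001, 0.121, 0.993, 0.0]
ft_force: [-1.2, -2.7, 9.3]
opening: 0.0293
grasp_force: 100.1
```

```bash
python3 -m inch '[{"dp":[0,-0.001,0.001],"turn":[0,0,0],"grip":0},{"dp":[0,0,0.002],"turn":[0,0,0],"grip":0},{"dp":[0,0,0],"turn":[0,0,0],"grip":0}]'
python3 -m inch '[{"dp":[0,0,0.002],"turn":[0,0,0],"grip":0},{"dp":[0,0,0.001],"turn":[0,0,0],"grip":0},{"dp":[0,0,0],"turn":[0,0,0],"grip":0}]'
```

```text
time_s: 9.3
tool_pos: [0.4615, 0.2384, 0.1308]
eef_rot: [-0.0, 0.121, 0.993, -0.0]
ft_force: [0.2, 0.1, -1.6]
opening: 0.0294
grasp_force: 99.4
time_s: 9.6
tool_pos: [0.4618, 0.2386, 0.1284]
eef_rot: [-0.0, 0.121, 0.993, 0.0]
ft_force: [-1.9, -1.0, 4.5]
opening: 0.0294
grasp_force: 99.6
```

The click is clear: the push rose to 9.3 N, fell to −1.6 N, and now rises again on the spring. I'll press on to about 8 mm.

```bash
python3 -m inch '[{"dp":[0,0,0.002],"turn":[0,0,0],"grip":0},{"dp":[0,0,0.002],"turn":[0,0,0],"grip":0},{"dp":[0,0,0.002],"turn":[0,0,0],"grip":0},{"dp":[0,0,0],"turn":[0,0,0],"grip":0},{"dp":[0,0,0],"turn":[0,0,0],"grip":0},{"dp":[0,0,0],"turn":[0,0,0],"grip":0}]'
python3 - <<'E'
from h import *
S,T=cams.read_camera("scene"),cams.read_camera("top")
f=lambda im,x,y:cv2.resize(im[y:y+80,x:x+80],(400,400),interpolation=cv2.INTER_CUBIC)
cv2.imwrite("pics/home.png",np.hstack([f(S,305,140),f(T,330,150)])[:,:,::-1])
s=arm.read_state();print(s["tool_pos"],s["ft_force"],s["grasp_force"],s["time_s"])
E
```

```text
time_s: 10.2
tool_pos: [0.4618, 0.2386, 0.1235]
eef_rot: [0.0, 0.121, 0.993, 0.0]
ft_force: [-3.1, -1.5, 11.3]
opening: 0.0293
grasp_force: 99.9
[0.46183884 0.23859436 0.12351701] [-3.02682488 -1.02046559 11.37155748] 99.95746850967407 10.3
```

View pics/home.png

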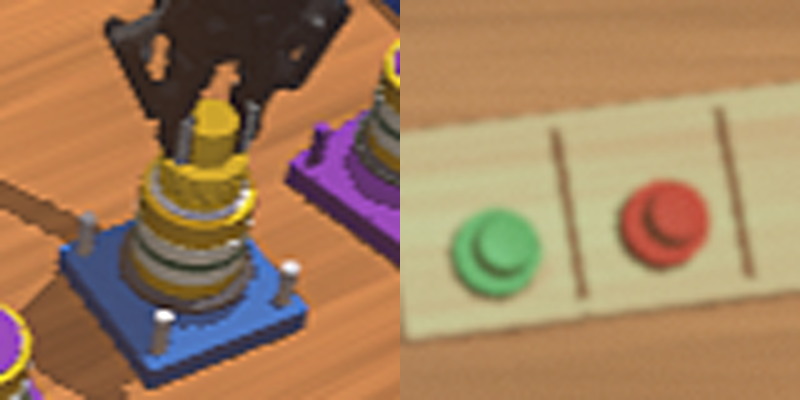

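The picture shows the cap seated flat on the shoulder (crop (205,185)), and red (665,222) and green (497,252) untouched. A force of 11.4 N means about 6.6 mm of spring, which agrees with the TCP drop of 6.9 mm since the home height.

```bash
python3 -c "
from cell import arm
print(arm.finish_job())"
```

```text
the job is handed in; nothing more can be done
None
```

The yellow cap clicked home on the canister in the blue stand and the arm is still pressing at about 11 N, with the canister about 6.6 mm down on its spring; red and green are untouched, and the job was handed in at about 10 s (no verdict was returned).

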